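Slide open the valve box and shut the disc-ended valve

TASK

Isolate the test line: slide the cover of the grey valve box away from the robot all the way back to its stop, so that the two valve handles under it are uncovered, then push the handle with the round disc at its end a quarter turn, clockwise seen from above, until it is fully shut against its stop, and withdraw. Only push, gently, with the fingertips: do not grip or force the handle, and lift nothing. Leave the plain handle and the loose things on the bench and in the box where they are.

Things in the scene. Friction and masses are not known exactly. Their poses are not given: they have to be found in the camera images.
- box: Fixed grey steel valve box, 310 (x) by 306 mm (y). Origin on the bench under the well; x points from its front (robot side) to its back; yaw varies. Open well x -70 to +75, y -140 to +140 mm; floor 6, rim 75 mm above the bench. Behind it (to x +225) closed housing, top 75 mm. Front wall 10 mm thick. Guide rails along the sides at y -151 and +151 mm, 86 mm high.
- cover (a joint): How far (m) the box's cover has slid towards the box's +x (back). 0 = shut, 0.150 = stop, fully open. Starts at 0 to 0.010. Slides stiffly (about 3 N) and stays where left; cannot be lifted.
- cover_front (a point): Centre of the cover's front face, the face to push on. The cover is a closed aluminium pan 150 mm (x) by 292 mm (y) by 26 mm high, its underside 77 mm and its top 103 mm above the bench; this point is 90 mm above the bench. It hides the whole well when shut. The face looks to the box's -x.
- disc_handle (a joint): Angle (rad) of the marked handle: 0 = open, pointing to the box's -x (front); it grows clockwise seen from above to 1.571 = shut, at its stop, pointing to the box's +y. Starts at 0 to 0.3. Turning takes about 0.12 N m (2 to 3 N at the disc); it stays where left.
- disc_pivot (a point): Point on the turning axis (vertical) of the marked handle, at the handle's mid height, 55 mm above the bench. It stands at box x = +35 mm and either at box y = -65 or at +50 mm; the plain handle's axis is at the other place.
- disc_end (a point): Centre of the round disc at the marked handle's end, 62 mm from its axis, 55 mm above the bench. Steel disc 38 mm in diameter, 16 mm thick (47 to 63 mm above the bench), on a steel bar 16 mm wide. Nothing in the well but the two handles is higher than 45 mm above the bench.
- plain_handle (a joint): Angle (rad) of the plain handle (same sense); starts at 0 to 0.15. Leave it alone.
- plain_pivot (a point): Point on the vertical axis of the plain handle, 55 mm above the bench. Plain square-ended steel bar 79 mm long, 16 mm wide, 14 mm thick, no disc.
- plug: Loose brass plug standing in the well, 22 mm wide, 26 mm high, top 32 mm above the bench; origin under it. Leave it.
- coupling: Loose brass coupling standing beside the box, 28 mm wide, 48 mm high; origin under it. Leave it.
- tape: Roll of white thread tape lying in front of the box, 60 mm across, 19 mm high; origin under it. Leave it.
- spanner: Steel spanner, 170 mm, lying flat beside the box; origin under it. Leave it.
- weight: Steel test weight, 44 mm across, 30 mm high, beside the box; origin under it. Leave it.

How it is judged (in metres and radians):
On the way, in this order (a step that is already met when the one before it is completed fails the run):
1. the cover is slid back to its stop (value of joint cover above 0.14 m), for 0.2 s.
2. the disc-ended handle is pushed fully shut (value of joint disc_handle above 1.48 rad), for 0.2 s.
At the end, for the whole second after the job is handed in: The cover is within 10 mm of its open stop, the disc-ended handle within 0.09 rad (5 degrees) of its shut stop, both at rest; the plain handle is still open (below 0.25 rad) and every loose thing is within 20 mm of where it stood (value of joint cover above 0.14 m and value of joint disc_handle above 1.48 rad and value of joint plain_handle below 0.25 rad and velocity of joint disc_handle between -0.05 and 0.05 rad/s and velocity of joint cover between -0.01 and 0.01 m/s and not (distance of any of coupling, tape, spanner, weight, plug from where it was at the start of the episode above 0.02 m)); the robot touches nothing.
It fails at once if a loose thing was moved more than 20 mm (distance of any of coupling, tape, spanner, weight, plug from where it was at the start of the episode above 0.02 m).
It fails at once if a loose thing was lifted off what it stands on (height (world z) of any of coupling, tape, spanner, weight above 0.012 m or height (world z) of plug above 0.018 m).
It fails at once if the plain handle was turned past 0.25 rad (value of joint plain_handle above 0.25 rad).
It fails at once if the disc-ended handle was gripped or forced (more than 35 N) (contact force between the fingers and disc_handle above 35 N).
It also fails if it takes over 46 s, if anything falls off the work surface, if the arm or the gripper's body presses on something with over 40 N, if the wrist force passes 120 N, or if a joint passes its speed limit or range.

ROBOT

A 6-joint arm with a two-finger parallel gripper is mounted at the origin on the work surface. World frame = base frame: x ahead of the robot, y to its left, z up, the work surface at z = 0. Lengths are in m, angles in degrees, forces in N, time in s.
With the tool pointing down it reaches from about 0.4 to 0.825 m from the base axis. Payload 7 kg.
Tool frame: the origin (TCP) lies at the very end of the fingers, on their centre line; the grasp point (between the pads) lies 19 mm behind it (ctrl.hold_point_z is the distance from the TCP to the grasp point, in m); z points along the fingers, y is the line along which they close (so a half turn about z gives the same grasp; the last joint's range is limited). The gripper opens to 88 mm and grips with 3 to 60 N. Pads are 19 mm wide; open, the fingers measure 130 mm over their backs; the gripper's body (78 mm by 193 mm) begins 47 mm behind the grasp point.
Start: joints at [-59.868, 20.546, 0.682, 0, -70.136, -16.507], TCP at [0.159, -0.656, 0.227] pointing down, gripper open.
Joint ranges: [-176.03, 176.03], [-82.01, 121.73], [-58.28, 71.71], [-173.87, 95.51], [-174.79, -0.11], [-173.66, 173.66]. Speed limits (degrees/s): [136.94, 136.94, 172.46, 180, 180, 180].

INTERFACE

Orientations are given as [roll, pitch, yaw] about the fixed x, y, z axes, in that order (R = Rz(yaw) Ry(pitch) Rx(roll)).
In Python, from plant import sensors, viewer, workorder, ctrl gives the robot as it stands.
- The arm moves only by the shell command python3 -m pendant 'ROWS'. ROWS is JSON, a list of rows, each a list of 3 entries, a list of its own where there are three numbers: the opening, from -1 (shut) to 1 (fully open), so that 0 is half open, then the shift along the tool's x, y, z in m, then the turn, a rotation vector about the tool's x, y, z in degrees. A call has 1 to 10 rows; each row is the pose to reach, as a shift and turn from the pose commanded when the call began, along the tool's axes at that moment; what a row does not reach only later rows make up. A row lasts 1/12 s, in which the tool goes at most 41.7 mm and 7.16 degrees, less where a joint would pass 70% of its speed; a pose out of reach is approached as far as the arm can. A call with a gripper value outside its range is refused whole. The fingers move at their own pace and stop on an object; the grip force is fixed at half the most. Time passes only in rows, so rows that repeat a pose let the fingers close. It gives the time, the measured TCP pose, the force, the opening and the grip force at its end, in the units of the state.
- sensors.get_obs(): the state, without advancing time (a new reading comes with each control period).
- viewer.snapshot(name): name is "scene" or "top" or "wrist"; returns the picture (480x640x3 uint8, red, green, blue); there is no depth.
- viewer.camera_params(name): a dict with "fx", "fy", "cx", "cy" (pixels), "extrinsics" (4x4, takes a point from world to camera coordinates). Camera axes: x right, y up, looking along -z (the intrinsics and any distortion apply to the point x, -y, -z); pixel columns grow to the right and rows downward; lengths in m; the calibration is good to about 2 mm. A picture is of the moment at which its call begins: read the wrist's pose just before it. camera_params takes no time and is no camera call; for the wrist camera it gives the pose at the moment of the call.
- workorder.close_job(): hands the job in; it is judged then, once.
The state is a dict: "clock": time; "joint_pos": joint angles; "qvel": joint speeds; "tau": joint torques, N m; "tool_pos": TCP position; "orientation": TCP orientation; "force": force on the tool from outside, world axes, zero at the start; "moment": the same for the moment, N m; "opening": finger opening in m; "gripper_force": force on a finger pad.
Only numpy, scipy, OpenCV 4.12 (cv2) and the standard library are available. Lean on these libraries where they do the work, as an engineer would, in place of code of your own. Each camera call takes 0.05 s, during which the arm holds its last target. There are 200 camera calls.

## Working session

There is one attempt and no reset: what is moved stays moved. The work goes in short steps, Python scripts to look and compute and a shell command to move; the robot and the scene stay as the last step left them, time stands still between calls to the robot, and variables do not carry over. Pictures are saved under pics/ and viewed, at most 10 in all, crops included, and the job is handed in when it is done.

```bash
mkdir -p pics; ls; python3 - <<'E'
from plant import sensors, viewer
import cv2
print(sensors.get_obs())
for n in("top","scene"):
    p=viewer.camera_params(n);print(n,p)
    cv2.imwrite(f"pics/{n}0.png",viewer.snapshot(n)[:,:,::-1])
E
```

```text
pics
{'clock': 0.0, 'joint_pos': array([-5.98685307e+01,  2.05915011e+01,  6.31981034e-01, -2.06122607e-02,
       -7.01357428e+01, -1.65062147e+01]), 'qvel': array([-0.04524042, -0.06074529, -0.01621855,  0.02785132,  0.06679051,
       -0.01412744]), 'tau': array([ 7.48235880e-05, -5.82715237e+01,  2.93063557e+01,  6.99765980e+00,
        6.99490993e-03, -1.30438784e-04]), 'tool_pos': array([ 0.15885452, -0.65551952,  0.22560678]), 'orientation': array([ 1.79903157e+02, -8.49060294e-03, -1.66381758e+02]), 'force': array([ 0.36164462,  0.35423078, -0.73232622]), 'moment': array([0.03312023, 0.02302179, 0.06148891]), 'gripper_force': 0.0, 'opening': 0.08765260002700907}
top {'fx': 613.2441847230656, 'fy': 613.2441847230656, 'cx': 320.55095116196367, 'cy': 251.61130581236696, 'extrinsics': array([[-0.03582601, -0.99934572, -0.0049621 ,  0.0215583 ],
       [ 0.97148101, -0.03599081,  0.23437002, -0.57116357],
       [-0.23439526,  0.00357595,  0.9721348 , -0.93641291],
       [ 0.        ,  0.        ,  0.        ,  1.        ]])}
scene {'fx': 445.6571774896346, 'fy': 445.6571774896346, 'cx': 321.52263368351123, 'cy': 238.09110657985107, 'extrinsics': array([[ 0.82771504,  0.56087663, -0.01747047, -0.4704174 ],
       [-0.31928691,  0.49633413,  0.80728453,  0.11112935],
       [ 0.46145822, -0.66262345,  0.58990378, -1.07063   ],
       [ 0.        ,  0.        ,  0.        ,  1.        ]])}
```

View pics/top0.png

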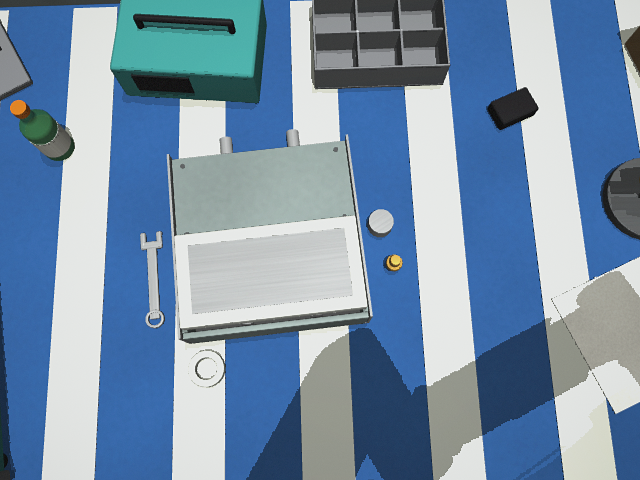

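View pics/scene0.png

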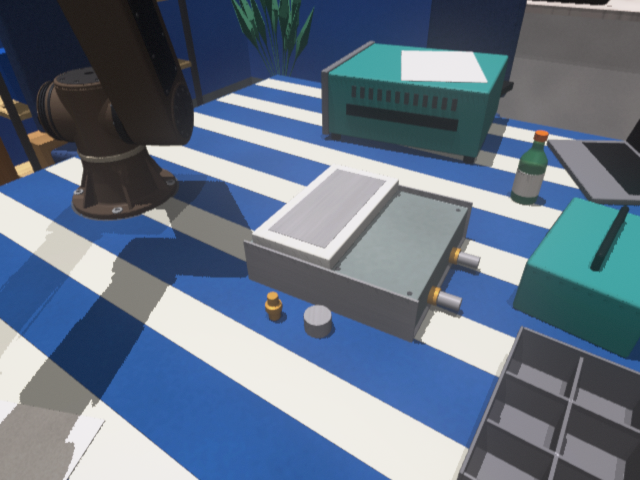

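The top view shows the box with its white cover, whose top corners are near (175,236), (356,218), (367,314) and (181,328). The rail ends are near (170,155), (182,342), (347,137) and (370,318). The tape is at (207,368), in front on the left. The weight (380,221) and coupling (394,262) are on the right, and the spanner is on the left. The scene view agrees.

```bash
cat > h.py <<'E'
import numpy as np
from plant import sensors, viewer
def ray(p,uv,z):
    E=p["extrinsics"];R=E[:3,:3];c=-R.T@E[:3,3]
    d=R.T@np.array([(uv[0]-p["cx"])/p["fx"],-(uv[1]-p["cy"])/p["fy"],-1])
    return c+d*(z-c[2])/d[2]
def proj(p,X):
    q=p["extrinsics"]@np.append(X,1)
    return np.array([p["cx"]+p["fx"]*q[0]/-q[2],p["cy"]+p["fy"]*q[1]/q[2]])
E
python3 - <<'E'
from h import *
import cv2
p=viewer.camera_params("top")
im=cv2.imread("pics/top0.png");hsv=cv2.cvtColor(im,cv2.COLOR_BGR2HSV)
P={}
for n,uv,z in [("railBL",(170,155),.086),("railFL",(182,342),.086),("railBR",(347,137),.086),("railFR",(370,318),.086),
 ("covBL",(175,236),.103),("covBR",(356,218),.103),("covFR",(367,314),.103),("covFL",(181,328),.103),("tape",(207,368),.019),("coup",(394,262),.04),("weight",(380,221),.03)]:
    P[n]=ray(p,uv,z);print(n,P[n].round(4))
d=lambda a,b:(np.linalg.norm(P[a]-P[b]).round(4),np.degrees(np.arctan2(*(P[a]-P[b])[1::-1])).round(2))
for a,b in [("railBL","railFL"),("railBR","railFR"),("railFL","railFR"),("covBL","covFL"),("covBR","covFR"),("covFL","covFR"),("covBL","covBR")]:print(a,b,d(a,b))
cv2.imwrite("pics/c.png",cv2.resize(im[200:400,150:400],(750,600),interpolation=cv2.INTER_CUBIC))
E
```

```text
railBL [0.7427 0.2466 0.086 ]
railFL [0.4308 0.2212 0.086 ]
railBR [ 0.7638 -0.0508  0.086 ]
railFR [ 0.4575 -0.0727  0.086 ]
covBL [0.5972 0.2313 0.103 ]
covBR [ 0.6163 -0.0578  0.103 ]
covFR [ 0.4617 -0.0671  0.103 ]
covFL [0.4505 0.2192 0.103 ]
tape [0.3933 0.1944 0.019 ]
coup [ 0.5558 -0.1218  0.04  ]
weight [ 0.6311 -0.1036  0.03  ]
railBL railFL (np.float64(0.3129), np.float64(4.66))
railBR railFR (np.float64(0.3072), np.float64(4.1))
railFL railFR (np.float64(0.2951), np.float64(95.19))
covBL covFL (np.float64(0.1472), np.float64(4.72))
covBR covFR (np.float64(0.1549), np.float64(3.45))
covFL covFR (np.float64(0.2865), np.float64(92.23))
covBL covBR (np.float64(0.2897), np.float64(93.77))
```

View pics/c.png

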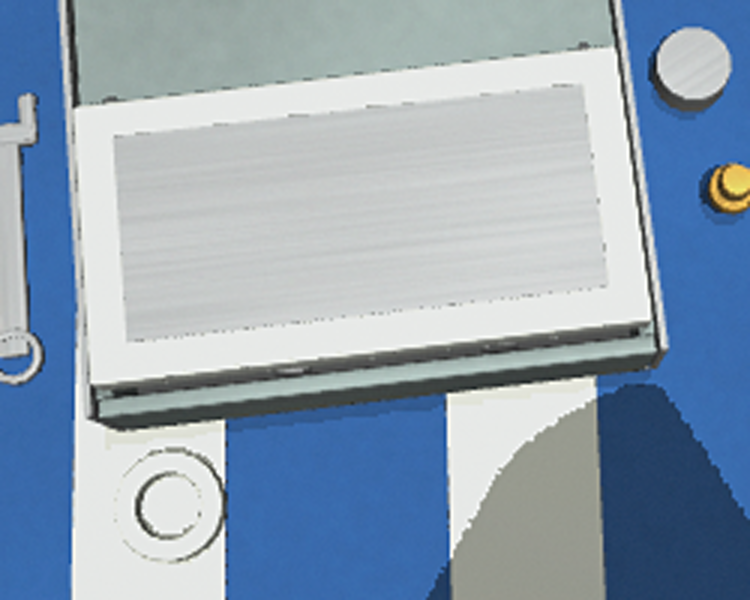

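```bash
cat >> h.py <<'E'
from scipy.spatial.transform import Rotation as Rn
def rel(X,yaw=None):
    "shift in tool axes (mm) and turn (deg) from the present pose to world X, pointing down with yaw"
    o=sensors.get_obs();R=Rn.from_euler("xyz",o["orientation"],degrees=True)
    s=R.inv().apply(np.array(X)-o["tool_pos"])
    t=(R.inv()*Rn.from_euler("xyz",[180,0,o["orientation"][2] if yaw is None else yaw],degrees=True)).as_rotvec(degrees=True)
    print("shift mm",(s*1e3).round(1),"turn",t.round(2))
E
python3 - <<'E'
from h import *
p=viewer.camera_params("top")
c={k:ray(p,(150+u/3,200+v/3),.103)[:2] for k,(u,v) in dict(FL=(95,385),FR=(650,322),BL=(75,107),BR=(615,47)).items()}
print({k:v.round(4) for k,v in c.items()})
f=(c["FL"]+c["FR"])/2;b=(c["BL"]+c["BR"])/2
for u,v in("FR FL","BR BL","FL BL","FR BR") and [("FR","FL"),("BR","BL"),("FL","BL"),("FR","BR")]:
    d=c[v]-c[u];print(u,v,np.linalg.norm(d),np.degrees(np.arctan2(d[1],d[0])))
yaw=4.4;X=np.array([np.cos(np.radians(yaw)),np.sin(np.radians(yaw))])
print("front",f,"back",b)
s=f-X*.04
rel([.46,-.27,.2],-175.6);rel([*s,.2],-175.6);print(s)
E
```

```text
{'FL': array([0.45  , 0.2182]), 'FR': array([ 0.472 , -0.0671]), 'BL': array([0.5978, 0.2313]), 'BR': array([ 0.6202, -0.0564])}
FR FL 0.2861575944611994 94.41345266112079
BR BL 0.2885730607229333 94.46633070602842
FL BL 0.14836157846709325 5.086595510732889
FR BR 0.1486191832433035 4.154247400165352
front [0.46099509 0.07552176] back [0.60899809 0.08748184]
shift mm [-383.5  303.8   26.1] turn [ 0.08 -0.01  9.22]
shift mm [-426.3  645.8   26.6] turn [ 0.08 -0.01  9.22]
[0.42111298 0.072453  ]
```

```bash
python3 -m pendant '[[-1,[-0.38,0.3,0.02],[0,0,9.2]],[-1,[-0.38,0.3,0.02],[0,0,9.2]],[-1,[-0.38,0.3,0.02],[0,0,9.2]],[-1,[-0.38,0.3,0.02],[0,0,9.2]],[-1,[-0.38,0.3,0.02],[0,0,9.2]],[-1,[-0.38,0.3,0.02],[0,0,9.2]],[-1,[-0.38,0.3,0.02],[0,0,9.2]],[-1,[-0.38,0.3,0.02],[0,0,9.2]],[-1,[-0.38,0.3,0.02],[0,0,9.2]],[-1,[-0.38,0.3,0.02],[0,0,9.2]]]'
python3 -c "
from h import *
rel([.421,.0724,.2],-175.6)"
```

```text
clock: 0.93
tool_pos: [0.416, -0.327, 0.2093]
orientation: [180.0, 0.0, -175.6]
force: [1.4, 0.4, -0.3]
opening: 0.0265
gripper_force: 0.0
shift mm [-35.8 397.8   9.4] turn [0.01 0.   0.02]
```

```bash
python3 -m pendant '[[-1,[-0.036,0.398,0.01],[0,0,0]],[-1,[-0.036,0.398,0.01],[0,0,0]],[-1,[-0.036,0.398,0.01],[0,0,0]],[-1,[-0.036,0.398,0.01],[0,0,0]],[-1,[-0.036,0.398,0.01],[0,0,0]],[-1,[-0.036,0.398,0.01],[0,0,0]],[-1,[-0.036,0.398,0.01],[0,0,0]],[-1,[-0.036,0.398,0.01],[0,0,0]],[-1,[-0.036,0.398,0.01],[0,0,0]],[-1,[-0.036,0.398,0.01],[0,0,0]]]'
python3 -c "
from h import *
rel([.421,.0724,.088],-175.6)"
```

```text
clock: 1.77
tool_pos: [0.4201, 0.0738, 0.1995]
orientation: [180.0, 0.0, -175.5]
force: [0.5, 0.2, -0.5]
opening: 0.0004
gripper_force: 0.0
shift mm [ -0.7  -1.6 111.5] turn [0.04 0.04 0.12]
```

```bash
python3 -m pendant '[[-1,[0,-0.001,0.04],[0,0,0]],[-1,[0,-0.001,0.08],[0,0,0]],[-1,[0,-0.001,0.11],[0,0,0]],[-1,[0,-0.001,0.11],[0,0,0]],[-1,[-0.012,-0.001,0.11],[0,0,0]],[-1,[-0.024,-0.001,0.11],[0,0,0]],[-1,[-0.036,-0.001,0.11],[0,0,0]],[-1,[-0.046,-0.001,0.11],[0,0,0]],[-1,[-0.056,-0.001,0.11],[0,0,0]],[-1,[-0.066,-0.001,0.11],[0,0,0]]]'
python3 -c "
from h import *
print(proj.__name__)"
```

```text
clock: 2.6
tool_pos: [0.4876, 0.0747, 0.0901]
orientation: [180.0, 0.0, -175.6]
force: [-4.2, 0.9, 2.0]
opening: 0.0007
gripper_force: 1.9
proj
```

```bash
python3 -m pendant '[[-1,[-0.012,0,0],[0,0,0]],[-1,[-0.024,0,0],[0,0,0]],[-1,[-0.036,0,0],[0,0,0]],[-1,[-0.048,0,0],[0,0,0]],[-1,[-0.06,0,0],[0,0,0]],[-1,[-0.07,0,0],[0,0,0]],[-1,[-0.08,0,0],[0,0,0]],[-1,[-0.088,0,0],[0,0,0]],[-1,[-0.094,0,0],[0,0,0]],[-1,[-0.098,0,0],[0,0,0]]]'
```

```text
clock: 3.43
tool_pos: [0.5848, 0.0822, 0.0893]
orientation: [-180.0, -0.0, -175.6]
force: [-2.8, -0.4, 2.1]
opening: 0.0006
gripper_force: 1.6
```

```bash
python3 -m pendant '[[-1,[-0.003,0,0],[0,0,0]],[-1,[-0.006,0,0],[0,0,0]],[-1,[-0.009,0,0],[0,0,0]],[-1,[-0.012,0,0],[0,0,0]]]'
```

```text
clock: 3.77
tool_pos: [0.5909, 0.0823, 0.0887]
orientation: [-179.9, -0.6, -175.6]
force: [-28.5, 4.1, 20.5]
opening: 0.0006
gripper_force: 14.6
```

```bash
python3 -m pendant '[[-1,[0.012,0,0],[0,0,0]],[-1,[0.04,0,0],[0,0,0]],[-1,[0.06,0,-0.04],[0,0,0]],[-1,[0.08,0,-0.08],[0,0,0]],[-1,[0.1,0,-0.12],[0,0,0]],[-1,[0.12,0,-0.15],[0,0,0]],[-1,[0.12,0,-0.18],[0,0,0]],[-1,[0.12,0,-0.18],[0,0,0]]]'
python3 - <<'E'
from h import *
import cv2
a=viewer.snapshot("top")[:,:,::-1];b=viewer.snapshot("wrist")[:,:,::-1]
cv2.imwrite("pics/top1.png",a);cv2.imwrite("pics/wrist1.png",b)
print(viewer.camera_params("wrist"))
cv2.imwrite("pics/both.png",np.hstack([cv2.resize(a,(400,300)),cv2.resize(b,(400,300))]))
E
```

```text
clock: 4.43
tool_pos: [0.4791, 0.075, 0.2775]
orientation: [179.8, 0.8, -175.5]
force: [0.6, 0.2, 1.4]
opening: 0.0005
gripper_force: 0.0
{'fx': 339.9736890979188, 'fy': 339.9736890979188, 'cx': 320.4220153665688, 'cy': 237.5672824504016, 'extrinsics': array([[-0.07781611,  0.9969628 ,  0.00313501, -0.0383642 ],
       [-0.95826342, -0.07392709, -0.276163  ,  0.50951613],
       [-0.27509247, -0.0244941 ,  0.9611057 , -0.29951745],
       [ 0.        ,  0.        ,  0.        ,  1.        ]])}
```

View pics/both.png

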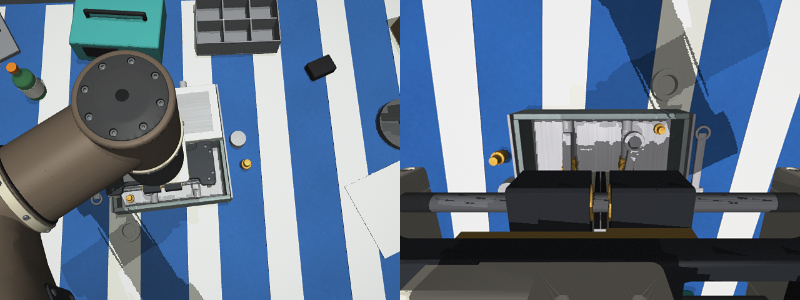

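The left half is mostly blocked by the arm. In the wrist half, the well is uncovered. The disc is near (374,224) in full pixels, the plain handle near (272,215), and the plug near (415,206).

```bash
python3 -c "
import cv2
a=cv2.imread('pics/wrist1.png')[170:290,160:480]
cv2.imwrite('pics/c2.png',cv2.resize(a,(800,300),interpolation=cv2.INTER_CUBIC))"
```

```text
(no output)
```

View pics/c2.png

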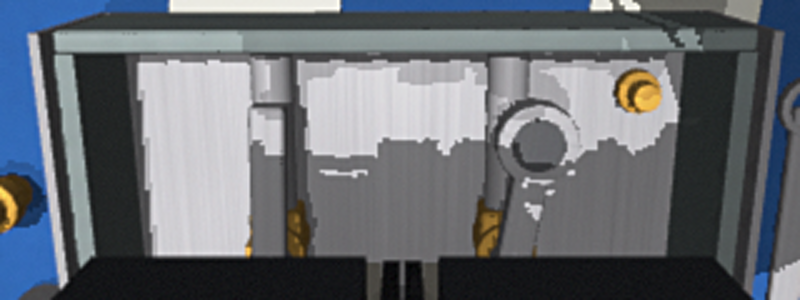

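The crop shows the disc centred near (540,143), which is full (376,227), with its bar running down to about (520,250). The plug is at (640,92). The front rail ends are at (35,32) and (780,32).

```bash
python3 - <<'E'
from h import *
p=viewer.camera_params("wrist");f=lambda u,v,z:ray(p,(160+u/2.5,170+v/2.5),z)
L=f(780,32,.086);Rr=f(35,32,.086);print("rails",L,Rr,np.linalg.norm(L-Rr))
d=(L-Rr)[:2];yaw=np.arctan2(-d[0],d[1]);print("yaw",np.degrees(yaw))
yaw=np.radians(4.5);X=np.array([np.cos(yaw),np.sin(yaw)]);Y=np.array([-X[1],X[0]])
t=viewer.camera_params("top")
o1=(L+Rr)[:2]/2+X*.08
A=ray(t,(182,342),.086);B=ray(t,(370,318),.086);o2=(A+B)[:2]/2+X*.08
print("origins",o1,o2)
for o in(o1,o2):
    for n,u,v,z in("disc",540,143,.063),("plug",642,95,.032),("plainend L",250,105,.062),("plainend R",288,105,.062):
        q=f(u,v,z)[:2];w=q-o;print(n,q.round(4),"box",(w@X).round(4),(w@Y).round(4))
E
```

```text
rails [0.432229  0.2245651 0.086    ] [ 0.45536269 -0.07327081  0.086     ] 0.29873298416900435
yaw 4.44139527666285
origins [0.52354923 0.08192387] [0.52388509 0.08048379]
disc [0.4909 0.1385] box -0.0282 0.0589
plug [0.4713 0.1898] box -0.0437 0.1116
plainend L [0.4838 0.0095] box -0.0453 -0.0691
plainend R [0.4825 0.0261] box -0.0453 -0.0524
disc [0.4909 0.1385] box -0.0284 0.0604
plug [0.4713 0.1898] box -0.0439 0.1131
plainend L [0.4838 0.0095] box -0.0455 -0.0676
plainend R [0.4825 0.0261] box -0.0455 -0.0509
```

```bash
cat >> h.py <<'E'
yw=np.radians(4.5);X=np.array([np.cos(yw),np.sin(yw)]);Y=np.array([-X[1],X[0]]);O=np.array([.5237,.081])
W=lambda x,y,z:[*(O+x*X+y*Y),z]
E
python3 -c "
from h import *
print(sensors.get_obs()['joint_pos'])
rel(W(-.027,.002,.16),-175.5);rel(W(-.027,.002,.052),-175.5)"
```

```text
[ 3.22934457e+01  2.75595204e-01 -1.87203204e+01  1.18472411e-02
 -7.06568100e+01 -1.17842753e+02]
shift mm [-19.    4.3 111.6] turn [ 0.15  0.31 -0.05]
shift mm [-18.4   4.  219.6] turn [ 0.15  0.31 -0.05]
```

```bash
python3 -m pendant '[[-1,[0,0,0],[0,0,-70]],[-1,[0,0,0],[0,0,-70]],[-1,[0,0,0],[0,0,-70]],[-1,[0,0,0],[0,0,-70]],[-1,[0,0,0],[0,0,-70]],[-1,[0,0,0],[0,0,-70]],[-1,[0,0,0],[0,0,-70]],[-1,[0,0,0],[0,0,-70]],[-1,[0,0,0],[0,0,-70]],[-1,[0,0,0],[0,0,-70]]]'
python3 -m pendant '[[-1,[0,0,0],[0,0,-70]],[-1,[0,0,0],[0,0,-70]],[-1,[0,0,0],[0,0,-70]],[-1,[0,0,0],[0,0,-70]],[-1,[0,0,0],[0,0,-70]],[-1,[0,0,0],[0,0,-70]],[-1,[0,0,0],[0,0,-70]],[-1,[0,0,0],[0,0,-70]],[-1,[0,0,0],[0,0,-70]],[-1,[0,0,0],[0,0,-70]]]'
python3 -m pendant '[[-1,[0,0,0],[0,0,-40]],[-1,[0,0,0],[0,0,-40]],[-1,[0,0,0],[0,0,-40]],[-1,[0,0,0],[0,0,-40]],[-1,[0,0,0],[0,0,-40]],[-1,[0,0,0],[0,0,-40]],[-1,[0,0,0],[0,0,-40]]]'
python3 -c "
from h import *
print(sensors.get_obs()['joint_pos'])
rel(W(-.027,.002,.16),4.5);rel(W(-.027,.002,.052),4.5)"
```

```text
clock: 5.37
tool_pos: [0.4765, 0.074, 0.2678]
orientation: [179.9, -0.1, -105.2]
force: [0.5, 0.4, -0.2]
opening: 0.0005
gripper_force: 0.0
clock: 6.2
tool_pos: [0.4764, 0.074, 0.2678]
orientation: [179.9, 0.1, -35.2]
force: [0.6, 0.5, -0.8]
opening: 0.0001
gripper_force: 0.0
clock: 6.78
tool_pos: [0.4764, 0.074, 0.2679]
orientation: [180.0, 0.1, 4.6]
force: [-0.4, -0.5, -0.1]
opening: 0.0003
gripper_force: 0.0
[ 3.22585592e+01  5.66062692e-01 -1.88870409e+01 -9.86211641e-03
 -7.06559422e+01  6.23484600e+01]
shift mm [ 20.9  -5.4 107.9] turn [0.04 0.1  0.1 ]
shift mm [ 21.1  -5.4 215.9] turn [0.04 0.1  0.1 ]
```

```bash
python3 -m pendant '[[-1,[0.021,-0.005,0.04],[0,0,0]],[-1,[0.021,-0.005,0.08],[0,0,0]],[-1,[0.021,-0.005,0.11],[0,0,0]],[-1,[0.021,-0.005,0.14],[0,0,0]],[-1,[0.021,-0.005,0.165],[0,0,0]],[-1,[0.021,-0.005,0.185],[0,0,0]],[-1,[0.021,-0.005,0.2],[0,0,0]],[-1,[0.021,-0.005,0.21],[0,0,0]],[-1,[0.021,-0.005,0.216],[0,0,0]],[-1,[0.021,-0.005,0.216],[0,0,0]]]'
python3 - <<'E'
from h import *
import cv2
rel(W(-.027,.017,.052),4.5)
b=viewer.snapshot("scene")[:,:,::-1][150:350,220:480]
cv2.imwrite("pics/s2.png",cv2.resize(b,(780,600),interpolation=cv2.INTER_CUBIC))
E
```

```text
clock: 7.62
tool_pos: [0.4964, 0.0802, 0.0521]
orientation: [179.9, 0.1, 4.3]
force: [-0.4, -0.0, 0.7]
opening: 0.0006
gripper_force: 0.0
shift mm [  0.2 -15.6   0. ] turn [ 0.06  0.12 -0.15]
```

View pics/s2.png

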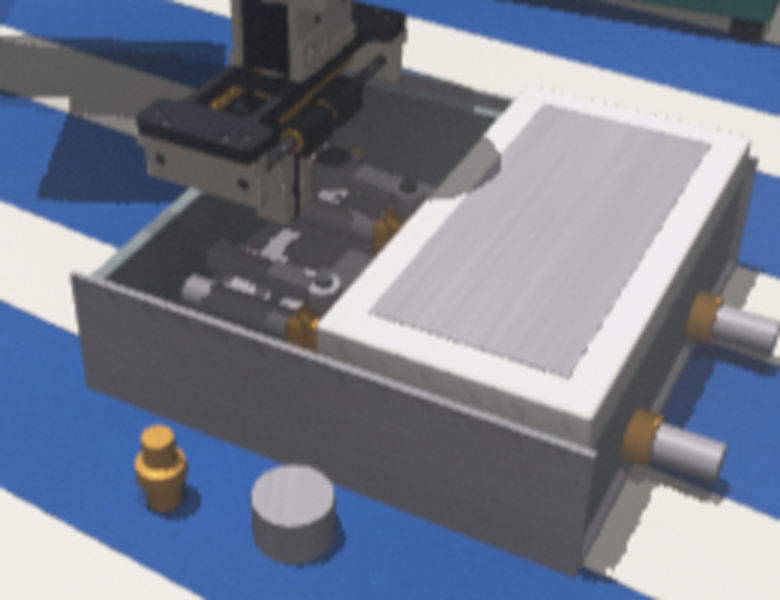

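The fingers (near 280,200) stand in the well between the plain handle (270,265) and the disc handle (340,190). Nothing is touched, and the cover sits fully back.

```bash
python3 -m pendant '[[-1,[0,-0.006,0],[0,0,0]],[-1,[0,-0.01,0],[0,0,0]],[-1,[0,-0.014,0],[0,0,0]],[-1,[0,-0.018,0],[0,0,0]]]'; python3 -m pendant '[[-1,[0,-0.004,0],[0,0,0]],[-1,[0,-0.007,0],[0,0,0]]]'
cat >>h.py <<'E'
def arc(angs,piv=(.035,.050),dr=0):
    "tool shifts (mm) to swing rigidly by a deg (about tool z) round the pivot"
    o=sensors.get_obs();R=Rn.from_euler("xyz",o["orientation"],degrees=True)
    r=R.inv().apply(o["tool_pos"]-np.array(W(*piv,o["tool_pos"][2])))
    w=np.array(o["tool_pos"][:2])-O;print("box",(w@X).round(4),(w@Y).round(4),"yaw",o["orientation"][2].round(2))
    for a in angs:print(a,((Rn.from_rotvec([0,0,a],degrees=True).apply(r)-r)*1e3).round(1))
E
python3 -c "
from h import *
arc(range(6,61,6))"
```

```text
clock: 8.0
tool_pos: [0.4959, 0.0994, 0.0541]
orientation: [-180.0, -0.1, 4.4]
force: [-0.5, 0.8, 0.6]
opening: 0.0004
gripper_force: 0.0
clock: 8.17
tool_pos: [0.495, 0.106, 0.0537]
orientation: [180.0, -0.0, 4.5]
force: [0.5, -1.5, 2.3]
opening: 0.0003
gripper_force: 1.1
box -0.0267 0.0272 yaw 4.45
6 [-2.1 -6.6  0. ]
12 [ -3.4 -13.3   0. ]
18 [ -4.1 -20.2   0. ]
24 [ -4.  -27.1  -0. ]
30 [ -3.2 -33.9   0. ]
36 [ -1.7 -40.6   0. ]
42 [  0.5 -47.1   0. ]
48 [  3.4 -53.4   0. ]
54 [  6.9 -59.3   0. ]
60 [ 11.  -64.8   0. ]
```

```bash
python3 -m pendant '[[-1,[-0.002,-0.0066,0.001],[0,0,6]],[-1,[-0.0034,-0.0133,0.001],[0,0,12]],[-1,[-0.0041,-0.0202,0.001],[0,0,18]],[-1,[-0.004,-0.0271,0.001],[0,0,24]],[-1,[-0.0032,-0.0339,0.001],[0,0,30]],[-1,[-0.0017,-0.0406,0.001],[0,0,36]]]'
python3 -c "
from h import *
arc(range(6,61,6))"
```

```text
clock: 8.67
tool_pos: [0.4893, 0.1457, 0.0523]
orientation: [179.9, 0.0, -31.9]
force: [-2.4, -1.6, 1.2]
opening: 0.0003
gripper_force: 1.3
box -0.0292 0.0672 yaw -31.88
6 [-2.2 -6.6 -0. ]
12 [ -3.7 -13.4  -0. ]
18 [ -4.5 -20.3   0. ]
24 [ -4.5 -27.3   0. ]
30 [ -3.8 -34.2   0. ]
36 [ -2.4 -41.   -0. ]
42 [ -0.3 -47.7   0. ]
48 [  2.5 -54.   -0. ]
54 [  5.9 -60.1   0. ]
60 [ 10.  -65.7   0. ]
```

```bash
python3 -m pendant '[[-1,[-0.0022,-0.0066,0],[0,0,6]],[-1,[-0.0037,-0.0134,0],[0,0,12]],[-1,[-0.0045,-0.0203,0],[0,0,18]],[-1,[-0.0045,-0.0273,0],[0,0,24]],[-1,[-0.0038,-0.0342,0],[0,0,30]],[-1,[-0.0032,-0.038,0],[0,0,33]]]'
python3 -c "
from h import *
arc(range(2,21,2))"
```

```text
clock: 9.17
tool_pos: [0.5067, 0.1803, 0.052]
orientation: [179.9, 0.0, -64.9]
force: [-2.3, 0.0, -0.0]
opening: 0.0006
gripper_force: 1.2
box -0.0092 0.1004 yaw -64.91
2 [-0.8 -2.2  0. ]
4 [-1.5 -4.4  0. ]
6 [-2.1 -6.7 -0. ]
8 [-2.7 -9.  -0. ]
10 [ -3.2 -11.2   0. ]
12 [ -3.5 -13.5  -0. ]
14 [ -3.9 -15.9  -0. ]
16 [ -4.1 -18.2   0. ]
18 [ -4.2 -20.5   0. ]
20 [ -4.3 -22.9  -0. ]
```

```bash
python3 -m pendant '[[-1,[-0.0008,-0.0022,0],[0,0,2]],[-1,[-0.0015,-0.0044,0],[0,0,4]],[-1,[-0.0021,-0.0067,0],[0,0,6]],[-1,[-0.0025,-0.0078,0],[0,0,7]]]'
python3 -m pendant '[[-1,[-0.0004,-0.0011,0],[0,0,1]],[-1,[-0.0008,-0.0022,0],[0,0,2]]]'
python3 -c "
from h import *
arc(range(1,7))"
```

```text
clock: 9.5
tool_pos: [0.5127, 0.1857, 0.0521]
orientation: [179.9, -0.0, -71.7]
force: [-2.2, 0.1, -0.2]
opening: 0.0004
gripper_force: 1.2
clock: 9.67
tool_pos: [0.5147, 0.187, 0.0522]
orientation: [180.0, -0.0, -73.6]
force: [-2.7, 1.2, -0.1]
opening: 0.0002
gripper_force: 1.2
box -0.0007 0.1064 yaw -73.63
1 [-0.4 -1.1  0. ]
2 [-0.8 -2.2  0. ]
3 [-1.1 -3.3 -0. ]
4 [-1.5 -4.4  0. ]
5 [-1.8 -5.5  0. ]
6 [-2.1 -6.7 -0. ]
```

```bash
python3 -m pendant '[[-1,[-0.0004,-0.0011,0],[0,0,1]],[-1,[-0.0008,-0.0022,0],[0,0,2]]]'
python3 -m pendant '[[-1,[-0.0004,-0.0011,0],[0,0,1]],[-1,[-0.0008,-0.0022,0],[0,0,2]]]'
python3 -c "
from h import *
arc(range(1,3))"
```

```text
clock: 9.83
tool_pos: [0.5169, 0.1884, 0.0523]
orientation: [180.0, -0.0, -75.7]
force: [-2.5, 0.8, -1.1]
opening: 0.0005
gripper_force: 1.2
clock: 10.0
tool_pos: [0.5185, 0.1895, 0.0522]
orientation: [179.9, -0.0, -77.7]
force: [-8.2, 1.2, 2.3]
opening: 0.0006
gripper_force: 3.5
box 0.0033 0.1085 yaw -77.68
1 [-0.4 -1.1  0. ]
2 [-0.8 -2.2  0. ]
```

Force rose at the predicted position (8 N), so the handle has reached its stop. I'll add a slight hold, then back off.

```bash
python3 -m pendant '[[-1,[-0.0003,-0.001,0],[0,0,0]],[-1,[-0.0003,-0.001,0],[0,0,0]],[-1,[-0.0003,-0.001,0],[0,0,0]]]'
python3 -m pendant '[[-1,[0,0.008,0],[0,0,0]],[-1,[0,0.02,0],[0,0,0]],[-1,[0,0.02,-0.03],[0,0,0]],[-1,[0,0.02,-0.06],[0,0,0]],[-1,[0,0.03,-0.1],[0,0,0]],[-1,[0,0.05,-0.14],[0,0,0]],[-1,[0,0.07,-0.18],[0,0,0]],[-1,[0,0.07,-0.2],[0,0,0]],[-1,[0,0.07,-0.2],[0,0,0]]]'
python3 - <<'E'
from h import *
import cv2
p=viewer.camera_params("wrist");b=viewer.snapshot("wrist")[:,:,::-1]
cv2.imwrite("pics/w3.png",b)
for n,q in("pivot",W(.035,.05,.063)),("disc shut",W(.035,.112,.063)),("cover front",W(.076,0,.103)):print(n,proj(p,np.array(q)))
E
```

```text
clock: 10.25
tool_pos: [0.5185, 0.1895, 0.0522]
orientation: [179.8, -0.0, -77.6]
force: [-8.6, 0.2, 4.7]
opening: 0.0007
gripper_force: 4.0
clock: 11.0
tool_pos: [0.4536, 0.1764, 0.2595]
orientation: [-179.3, 0.3, -77.5]
force: [1.1, 1.1, 1.0]
opening: 0.0003
gripper_force: 0.0
pivot [233.3654033  150.28608807]
disc shut [229.37635005 209.97796902]
cover front [177.45425326  84.97525765]
```

View pics/w3.png

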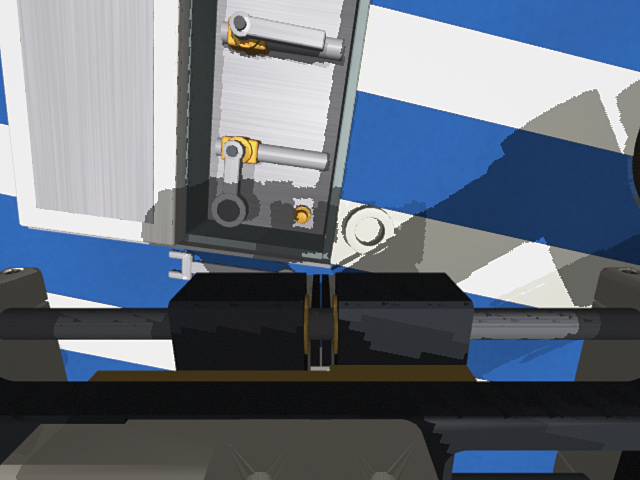

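The disc sits at (229,210), exactly where the shut position projects, with its pivot at (233,150). The cover is back, the plain handle still points to the front, and the plug (302,215) and tape (368,229) are undisturbed. The arm is clear, so I'm handing in.

```bash
python3 -m pendant '[[-1,[0,0,0],[0,0,0]],[-1,[0,0,0],[0,0,0]],[-1,[0,0,0],[0,0,0]]]'; python3 -c "
from plant import workorder
print(workorder.close_job())"
```

```text
clock: 11.3
tool_pos: [0.4513, 0.1748, 0.2512]
orientation: [179.9, -0.1, -77.6]
force: [0.9, 0.0, -0.2]
opening: 0.0006
gripper_force: 0.0
the job is handed in; nothing more can be done
None
```

The cover is back at its stop, the disc-ended handle is shut against its stop, the arm is withdrawn clear, and the job was handed in at 11.3 s; no verdict came back.

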